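# Loosen the shaft collar, set a light spring preload, lock it again

## Task

The gear on the blue shaft stand has end play. Swing the orange lever anticlockwise (seen from above) to slacken the collar's clamping screw, then slide the collar along the shaft against the brass washer and gently on through the washer's free play until you feel the spring behind it and it is squeezed by about 1 mm (a preload of about 4 N; more than 12 N ruins it). Leave the collar there, swing the lever back clockwise until the screw is fully tight, and let go, disturbing nothing else on the bench.

Things in the scene. Friction and masses are not known exactly. Their poses are not given: they have to be found in the camera images.
- stand: Fixed shaft stand: grey plate 76 x 290 mm, 12 mm thick, two blue bearing blocks (tops at 68 and 71 mm), steel shaft 16 mm thick along the stand's y axis, its axis 50 mm above the bench. Origin: centre of the plate's underside, z up. Along y: block's inner face at -111 mm, collar, washer face at +36 mm, dark spring housing (36 mm thick) 50 to 69 mm, gear 68 mm across (top 84 mm above bench) to 88 mm, block from 101 mm. Place and yaw vary.
- collar: Aluminium shaft collar, 42 mm diameter, 30 mm long, with a round boss (20 mm) on top up to 88 mm above the bench. Origin on the shaft axis at mid length, axes parallel to the stand's; end faces 15 mm to either side along y. It only slides along the shaft; its start varies. Screw slack: steady drag about 10 N, stays where left, even against 8 N of spring. Screw tight: over 30 N to shift it.
- collar_back (a point): Centre of the collar's flat end face that looks away from the washer, on the shaft axis, 50 mm above the bench; the face is free above the shaft from 58 to 71 mm above the bench, with at least 40 mm of clear shaft behind it. Pushing here along the stand's +y moves the collar to the washer.
- lever_end (a point): Centre of the ball end (16 mm) of the orange clamping lever, 100 mm above the bench. The lever is a level round bar 12 mm thick from the screw's vertical axis (through the collar's origin) to this ball, 60 mm away; below it is 8 mm of clearance over the gear. It can be swung by pushing its side with a fingertip.
- lever (a joint): Lever angle in rad. 0 = fully tight (stop), grows anticlockwise seen from above, 1.25 = stop. At 0 the lever points along the stand's +y turned 0.55 rad towards its +x; at 0.55 along +y. Above 0.75 the screw no longer grips; slack means above 0.9, fully tight below 0.2. Starts at 0 to 0.12, stays where left; needs about 0.12 N m when slack, up to 0.22 near tight (2 to 4 N at the ball).
- washer: Brass thrust washer, 30 mm across, on the shaft in front of the spring housing. Origin: centre of the face that looks to the collar, on the shaft axis. Pushed along the stand's +y it first floats freely (under 1 N) by 2 to 9 mm, differently each time and not visible; then it meets the hidden spring, which pushes back with 4 N per mm, without preload. It can travel 12.5 mm in all.
- piston: Grey piston standing upright, 66 mm across, 54 mm high; bystander, origin at the centre of its underside.
- oil_bottle: Yellow oil bottle with a blue spout, 60 mm across, 240 mm high; bystander, origin at the centre of its underside.
- sleeve: Grey spacer sleeve standing upright, 24 mm across, 52 mm high; bystander, origin at the centre of its underside.

How it is judged:
By the outcome, as a careful person would: the job done as asked, in the order asked, and still so for the second after the job is handed in, with the robot touching nothing.
It also fails if it takes over 72 s, if anything falls off the work surface, if the arm or the gripper's body presses on something with over 40 N, if the wrist force passes 120 N, or if a joint passes its speed limit or range.

## Robot

A 6-joint arm with a two-finger parallel gripper is mounted at the origin on a cart in front of the work surface, level with it; the furniture and walls round the work are solid. World frame = base frame: x ahead of the robot, y to its left, z up, the work surface at z = 0. Lengths are in m, angles in rad, forces in N, time in s.
With the tool pointing down it reaches from about 0.225 to 0.875 m from the base axis. Payload 3.4 kg.
Tool frame: the origin (TCP) lies on the centre line of the jaws, within the pads' length; the fingertips stand 19 mm ahead of it and the grasp point (between the pads) is the TCP (nose_length is the distance from the TCP to the fingertips, in m); z points along the fingers, y is the direction in which the jaws open and shut (so a half turn about z gives the same grasp; the last joint's range is limited). The gripper opens to 85 mm and grips with 20 to 120 N. Pads are 22 mm wide; open, the fingers measure 114 mm over their backs; the gripper's body (76 mm by 85 mm) begins 54 mm behind the grasp point. The pads swing forward as they close: fully open they stand 13 mm farther back than shut.
Start: joints at [1.19, 0.276, 1.505, -0, 1.361, -0.121], TCP at [0.148, 0.556, 0.25] pointing down, gripper open.
Joint ranges: [-2.89, 2.89], [-0.75, 2.08], [0.22, 2.7], [-1.18, 4.32], [0.11, 2.71], [-2.7, 2.7]. Speed limits (rad/s): [2.57, 2.57, 3.14, 3.14, 3.14, 3.14].

## Interface

Orientations are given as a unit quaternion [w, x, y, z].
In Python, from rig import * gives the robot as it stands.
- The arm moves only by the shell command python3 -m jog 'ROWS' [OPENING] [FORCE]. ROWS is JSON, one flat list of numbers, 6 for each row, row after row: the shift along the tool's x, y, z in mm, then the turn, a rotation vector about the tool's x, y, z in degrees. In form: [tx, ty, tz, wx, wy, wz, tx, ty, tz, wx, wy, wz, ...]. A call has 1 to 10 rows; each row is the pose to reach, as a shift and turn from the pose commanded when the call began, along the tool's axes at that moment; what a row does not reach only later rows make up. A row lasts 1/8 s, in which the tool goes at most 62.5 mm and 10.7 degrees, less where a joint would pass 70% of its speed; a pose out of reach is approached as far as the arm can. A call with a gripper value outside its range is refused whole. OPENING is the closure, from 0 (fully open) to 1 (shut), set as the call begins (- or left out, the last holds). The fingers move at their own pace and stop on an object; FORCE is the grip in N (left out, the last holds). Time passes only in rows, so rows that repeat a pose let the fingers close. It gives the time, the measured TCP pose, the force and the opening at its end, in the units of the state.
- get_state(): the state, without advancing time (a new reading comes with each control period).
- get_image(name): name is "scene" or "side" or "wrist"; returns a dict with "frame" (400x640x3 uint8, red, green, blue), "camera_matrix" (3x3 intrinsics, pixels), "rvec" (rotation vector, rad) and "tvec" (3), from world to camera coordinates, as OpenCV has them. Camera axes: x right, y down, z forward; pixel columns grow to the right and rows downward; lengths in m; the calibration is good to about 2 mm. A picture is of the moment at which its call begins. There is no depth.
- sign_off(): hands the job in, once; it reports no verdict.
The state is a dict: "clock": time; "qpos": joint angles; "qd": joint speeds; "effort": joint torques, N m; "position": TCP position; "ee_rot": TCP orientation; "contact_force": force on the tool from outside, world axes, zero at the start; "moment": the same for the moment, N m; "width": finger opening in m.
Only numpy, scipy, OpenCV 4.12 (cv2) and the standard library are available. Lean on these libraries where they do the work, as an engineer would, in place of code of your own. Each camera call takes 0.05 s, during which the arm holds its last target.

## Working session

There is one attempt and no reset: what is moved stays moved. The work goes in short steps, Python scripts to look and compute and a shell command to move; the robot and the scene stay as the last step left them, time stands still between calls to the robot, and variables do not carry over. Pictures are saved under pics/ and viewed, and the job is handed in when it is done.

```bash
mkdir -p pics; ls
cat > h.py <<'E'
from rig import *
import numpy as np, cv2
def snap(name,fn):
    d=get_image(name); np.savez('pics/'+fn+'.npz',**{k:np.asarray(v) for k,v in d.items()})
    cv2.imwrite('pics/'+fn+'.png',np.asarray(d['frame'])[:,:,::-1]); return d
def load(fn): return np.load('pics/'+fn+'.npz')
def crop(fn,x0,y0,x1,y1,s,out):
    im=cv2.imread('pics/'+fn+'.png')[y0:y1,x0:x1]; cv2.imwrite('pics/'+out+'.png',cv2.resize(im,None,fx=s,fy=s,interpolation=cv2.INTER_CUBIC))
def proj(fn,pts):
    d=load(fn); return cv2.projectPoints(np.float64(pts).reshape(-1,1,3),d['rvec'],d['tvec'],d['camera_matrix'],None)[0].reshape(-1,2)
def ray(fn,uv):
    d=load(fn); R=cv2.Rodrigues(d['rvec'])[0]; c=-R.T@d['tvec'].reshape(3)
    v=R.T@np.linalg.inv(d['camera_matrix'])@np.array([uv[0],uv[1],1.]); return c,v/np.linalg.norm(v)
def onz(fn,uv,z):
    c,v=ray(fn,uv); return c+v*(z-c[2])/v[2]
def tri(*obs):
    A=np.zeros((3,3));b=np.zeros(3)
    for fn,uv in obs:
        c,v=ray(fn,uv);P=np.eye(3)-np.outer(v,v);A+=P;b+=P@c
    p=np.linalg.solve(A,b)
    res=[float(np.linalg.norm(np.cross(p-ray(f,u)[0],ray(f,u)[1]))) for f,u in obs]
    return p,res
E
python3 - <<'E'
from h import *
for n in("scene","side","wrist"): snap(n,n+'0')
s=get_state(); print(s)
E
```

```text
pics
{'clock': 0.15, 'qpos': array([ 1.19002528e+00,  2.76442025e-01,  1.50585014e+00, -1.45155213e-05,
        1.36070894e+00, -1.21005763e-01]), 'qd': array([ 1.07625130e-03, -1.70277302e-03, -1.54884436e-03, -9.92504411e-04,
       -9.55203383e-04,  2.37455790e-06]), 'effort': array([ 1.64347304e-03, -4.17144728e+01, -2.46034062e+01, -1.12973387e-05,
        7.48122751e-03, -3.65846233e-05]), 'position': array([0.14756317, 0.55535343, 0.24963969]), 'ee_rot': array([-1.67959131e-04,  1.29516234e-01,  9.91577052e-01, -6.83938793e-04]), 'contact_force': array([ 0.60833383, -0.09818267, -0.42841424]), 'moment': array([-0.0261559 , -0.03175148, -0.01563807]), 'width': 0.08563289123406789}
```

View pics/scene0.png

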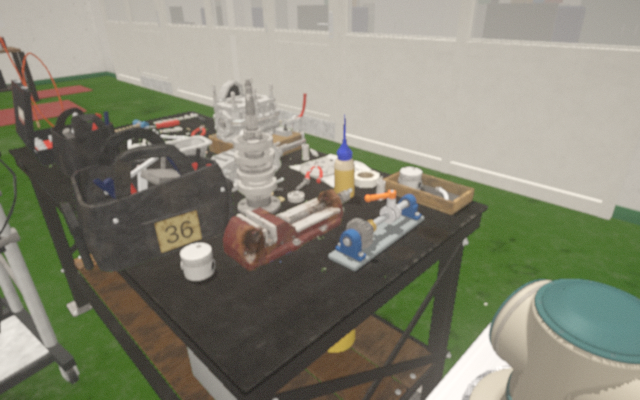

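View pics/side0.png

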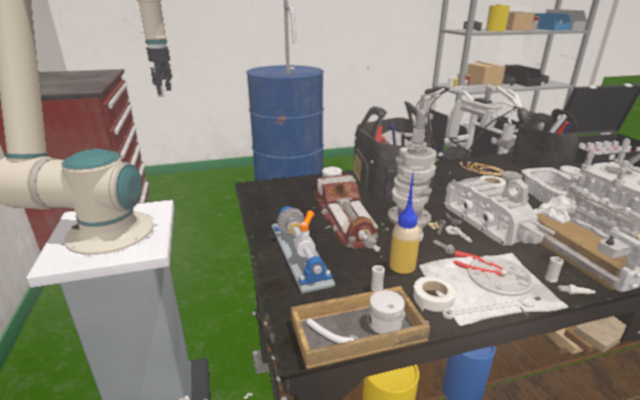

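View pics/wrist0.png

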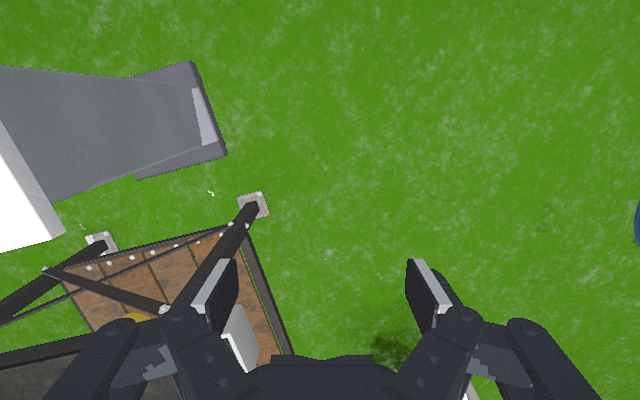

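The stand shows in both fixed views: scene around (378,235), side around (303,248), with the lever orange at scene (380,196) and side (308,218). I'll enlarge both.

Run:
```python
from h import *
crop('scene0',310,170,450,275,5.7,'sc1'); crop('side0',250,190,350,300,5.4,'sd1')
for f in('scene0','side0'):
    c,_=ray(f,(320,200)); print(f,c)
for z in (0.012,): print(onz('scene0',(378,238),z), onz('side0',(303,260),z))
```

```text
scene0 [-0.02653383  0.44456023  0.51760764]
side0 [ 0.28125686 -1.03636177  0.55549246]
[ 0.44977069 -0.21843009  0.012     ] [ 0.45787483 -0.27985027  0.012     ]
```

View pics/sc1.png

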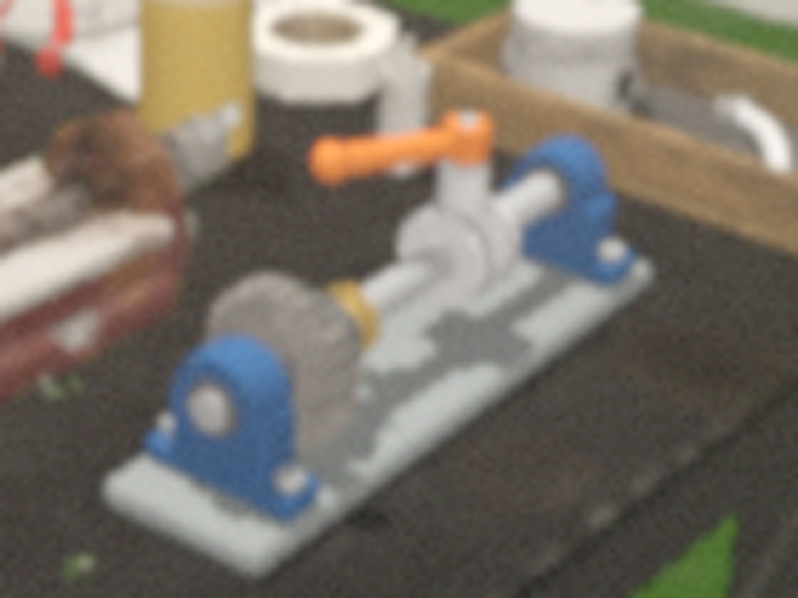

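View pics/sd1.png

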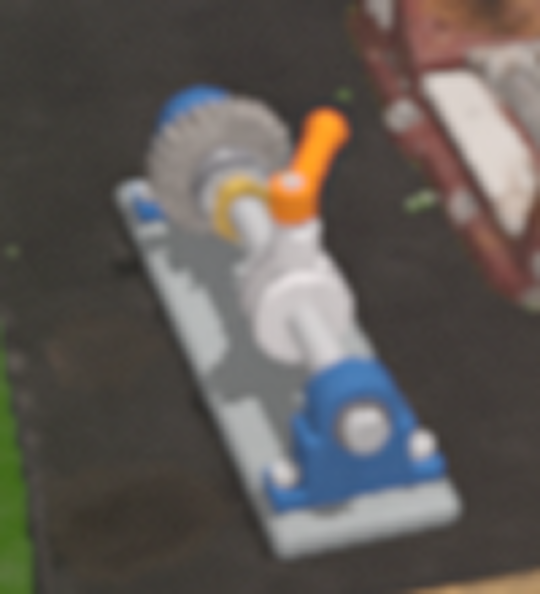

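Run:
```python
from h import *
S=lambda x,y:(310+x/5.7,170+y/5.7); D=lambda x,y:(250+x/5.4,190+y/5.4)
for n,p in dict(near_left=S(258,568),far_left=S(105,488),near_right=S(650,268)).items(): print(n,onz('scene0',p,.012))
for n,p in dict(right_near=D(283,550),right_far=D(460,510),left_near=D(120,188)).items(): print(n,onz('side0',p,.012))
print('ball',tri(('scene0',S(327,160)),('side0',D(328,128))))
print('bosstop',tri(('scene0',S(467,120)),('side0',D(292,183))))
```

```text
near_left [ 0.40897485 -0.08843153  0.012     ]
far_left [ 0.48414342 -0.08716526  0.012     ]
near_right [ 0.42611088 -0.37769809  0.012     ]
right_near [ 0.42936949 -0.39049859  0.012     ]
right_far [ 0.50240387 -0.3860092   0.012     ]
left_near [ 0.41720829 -0.09823221  0.012     ]
ball (array([ 0.49116459, -0.2248676 ,  0.10033876]), [0.0010146755057806097, 0.001014675505780656])
bosstop (array([ 0.46184309, -0.27958125,  0.10796808]), [0.0003581739586133593, 0.00035817395861321977])
```

Run:
```python
from h import *
from scipy.spatial.transform import Rotation as R
s=get_state(); q=s['ee_rot']; T=R.from_quat([q[1],q[2],q[3],q[0]]).as_matrix()
print(T.round(3))
c,v=ray('wrist0',(320,200)); print('cam in tool',T.T@(c-s['position']),'axis',T.T@v, load('wrist0')['camera_matrix'])
print('bottle',onz('scene0',(344,195),0),onz('side0',(404,270),0))
print('sleeve',onz('scene0',(380,199),0),onz('side0',(377,291),0))
print('tray/piston', onz('side0',(387,330),0))
# target yaw
x=np.array([-1,-.05,0]);x/=np.linalg.norm(x)
ty=np.cross([0,0,-1],x); Tg=np.c_[x,ty,[0,0,-1]]
print('turn deg',np.degrees(R.from_matrix(T.T@Tg).as_rotvec()))
print('shift mm to cam view', 1000*T.T@(np.array([.50,-.235,.33])-s['position']))
```

```text
[[-0.966  0.257 -0.001]
 [ 0.257  0.966 -0.001]
 [ 0.    -0.001 -1.   ]]
cam in tool [ 0.08430882  0.00042686 -0.12402993] axis [-0.32595767 -0.00413523  0.94537532] [[294.14282813   0.         321.24772991]
 [  0.         294.14282813 200.14204015]
 [  0.           0.           1.        ]]
bottle [ 0.67602431 -0.35467629  0.        ] [ 0.67555894 -0.36505034  0.        ]
sleeve [ 0.58375931 -0.4042632   0.        ] [ 0.58627166 -0.41702303  0.        ]
tray/piston [ 0.55942311 -0.52697512  0.        ]
turn deg [ -0.07818056  -0.02128317 -17.74568244]
shift mm to cam view [-543.60338354 -673.42614068  -79.50244376]
```

```bash
python3 -m jog '[-466,-694,-30,0,0,-17.7,-466,-694,-30,0,0,-17.7,-466,-694,-30,0,0,-17.7,-466,-694,-30,0,0,-17.7,-466,-694,-30,0,0,-17.7,-466,-694,-30,0,0,-17.7,-466,-694,-30,0,0,-17.7,-466,-694,-30,0,0,-17.7,-466,-694,-30,0,0,-17.7,-466,-694,-30,0,0,-17.7]' 1 40
```

```text
clock: 1.4
position: [0.3511, -0.0368, 0.273]
ee_rot: [0.001, -0.024, 1.0, 0.0]
contact_force: [1.0, 0.7, 0.4]
width: -0.0002
```

```bash
python3 -m jog '[-55,-190,0,0,0,0,-55,-190,0,0,0,0,-55,-190,0,0,0,0,-55,-190,0,0,0,0,-55,-190,0,0,0,0,-55,-190,0,0,0,0]'
python3 - <<'E'
from h import *
snap('wrist','w1'); print(get_state()['position'],get_state()['ee_rot'],get_state()['contact_force'])
E
```

```text
clock: 2.15
position: [0.4146, -0.2203, 0.2726]
ee_rot: [-0.0, -0.025, 1.0, 0.001]
contact_force: [-0.3, 0.2, 0.4]
width: 0.0
[ 0.41473035 -0.22021028  0.27279325] [-9.46525111e-05 -2.53677369e-02  9.99678107e-01  3.89105889e-04] [ 0.20532328 -0.16010103 -0.39038221]
```

View pics/w1.png

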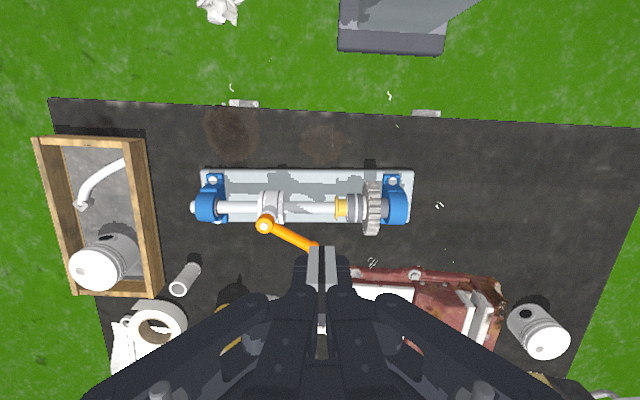

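Run:
```python
from h import *
crop('w1',185,150,425,270,3.33,'w1c')
```

```text
(no output)
```

View pics/w1c.png

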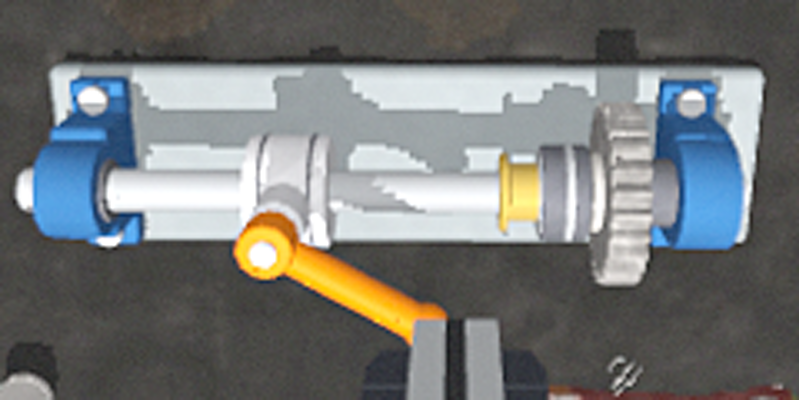

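```bash
cat > fit.py <<'E'
from h import *
from scipy.optimize import least_squares
W=lambda x,y:(185+x/3.33,150+y/3.33)
S=lambda x,y:(310+x/5.7,170+y/5.7); D=lambda x,y:(250+x/5.4,190+y/5.4)
obs=[('w1',W(51,64),(-.038,-.145,.012)),('w1',W(765,66),(-.038,.145,.012)),
('w1',W(750,243),(.038,.145,.012)),('w1',W(47,238),(.038,-.145,.012)),
('scene0',S(258,566),(-.038,.145,.012)),('scene0',S(105,487),(.038,.145,.012)),('scene0',S(652,266),(-.038,-.145,.012)),
('side0',D(281,549),(-.038,-.145,.012)),('side0',D(461,509),(.038,-.145,.012)),('side0',D(120,186),(-.038,.145,.012))]
def M(p,P):
    c,s=np.cos(p[2]),np.sin(p[2]); return np.array([p[0]+c*P[0]-s*P[1],p[1]+s*P[0]+c*P[1],P[2]])
def res(p,o=obs): return np.concatenate([proj(f,[M(p,P)])[0]-np.array(uv) for f,uv,P in o])
if __name__=='__main__':
    for sel in (('w1',),('scene0','side0'),('w1','scene0','side0')):
        o=[a for a in obs if a[0] in sel]
        r=least_squares(res,[.455,-.237,.05],args=(o,)); print(sel,r.x.round(4),r.fun.reshape(-1,2).round(1).tolist())
    p=r.x
    pw=least_squares(res,[.455,-.237,.05],args=([a for a in obs if a[0]=='w1'],)).x
    # stand coords of hub: 
    def inv(X): 
        c,s=np.cos(p[2]),np.sin(p[2]); d=X[:2]-p[:2]; return np.array([c*d[0]+s*d[1],-s*d[0]+c*d[1],X[2]])
    t,e=tri(('w1',W(263,255)),('scene0',S(467,120)),('side0',D(292,183)));print('hub',t,e,inv(t))
    t,e=tri(('scene0',S(327,160)),('side0',D(328,128)));print('ball',t,e,inv(t))
    for n,uv in dict(cl=W(250,140),cr=W(318,140)).items(): print(n,inv(onz('w1',uv,.066)))
    print('washer',inv(onz('w1',W(501,155),.065)))
    print('shaft',inv(onz('w1',W(300,207),.05)),inv(onz('w1',W(450,190),.05)),inv(onz('w1',W(120,190),.05)))
    im=cv2.imread('pics/w1.png')
    np.save('pose.npy',p)
E
python3 fit.py
```

```text
('w1',) [ 0.4589 -0.2377  0.0405] [[-2.9, -0.7], [-0.2, 0.8], [-1.8, -0.1], [5.1, -0.4]]
('scene0', 'side0') [ 0.459  -0.2383  0.0515] [[0.5, -2.0], [-0.4, -1.6], [0.4, -1.0], [-0.7, -1.4], [-0.0, -1.4], [-1.5, 0.0]]
('w1', 'scene0', 'side0') [ 0.459  -0.2379  0.0443] [[-3.2, -0.3], [-0.4, 0.4], [-1.8, -0.5], [5.1, 0.0], [-0.1, -2.1], [-0.8, -1.8], [0.6, -0.8], [-1.2, -1.4], [-0.5, -1.3], [-1.2, -0.1]]
hub [ 0.46218482 -0.27897017  0.10800897] [0.0009205315988358853, 0.0009012233785424105, 0.0001354961668113217] [ 0.00141334 -0.0411282   0.10800897]
ball [ 0.49116459 -0.2248676   0.10033876] [0.0010146755057806097, 0.001014675505780656] [0.03276222 0.01163697 0.10033876]
cl [-0.0232412  -0.05149198  0.066     ]
cr [-0.02337772 -0.02744242  0.066     ]
washer [-0.01782363  0.03748073  0.065     ]
shaft [ 0.00836899 -0.0375853   0.05      ] [0.00116576 0.01934355 0.05      ] [ 0.00186243 -0.10518318  0.05      ]
```

```bash
sed -i "s/,('w1',W(47,238),(.038,-.145,.012))//" fit.py; python3 fit.py
python3 - <<'E'
from fit import *
p=np.load('pose.npy'); im=cv2.resize(cv2.imread('pics/w1.png')[150:270,185:425],None,fx=3.33,fy=3.33,interpolation=cv2.INTER_CUBIC)
def poly(P,col):
    q=(proj('w1',[M(p,a) for a in P])-[185,150])*3.33
    cv2.polylines(im,[q.astype(int).reshape(-1,1,2)],False,col,1,cv2.LINE_AA)
poly([(-.038,-.145,.012),(-.038,.145,.012),(.038,.145,.012),(.038,-.145,.012),(-.038,-.145,.012)],(0,0,255))
poly([(0,-.145,.05),(0,.145,.05)],(255,0,0))
yc=-.0405
a=np.linspace(0,2*np.pi,60)
for y in(yc-.015,yc+.015): poly([(.021*np.cos(t),y,.05+.021*np.sin(t)) for t in a],(0,255,0))
poly([(.015*np.cos(t),.036,.05+.015*np.sin(t)) for t in a],(255,0,255))
poly([(.034*np.cos(t),.088,.05+.034*np.sin(t)) for t in a],(255,0,255))
th=.55; poly([(0,yc,.1),(.06*np.sin(th),yc+.06*np.cos(th),.1)],(255,255,0))
cv2.imwrite('pics/ov1.png',im)
E
```

```text
('w1',) [ 0.4592 -0.2355  0.0459] [[-1.3, 0.2], [1.3, 0.5], [-0.0, -0.4]]
('scene0', 'side0') [ 0.459  -0.2383  0.0515] [[0.5, -2.0], [-0.4, -1.6], [0.4, -1.0], [-0.7, -1.4], [-0.0, -1.4], [-1.5, 0.0]]
('w1', 'scene0', 'side0') [ 0.4591 -0.2362  0.0489] [[-1.9, 0.4], [0.7, 0.1], [-0.4, -0.7], [-0.4, -1.7], [-1.2, -1.3], [0.0, -0.7], [-1.0, -2.0], [-0.4, -1.9], [-1.5, -0.4]]
hub [ 0.46218482 -0.27897017  0.10800897] [0.0009205315988358853, 0.0009012233785424105, 0.0001354961668113217] [ 0.00099746 -0.04282098  0.10800897]
ball [ 0.49116459 -0.2248676   0.10033876] [0.0010146755057806097, 0.001014675505780656] [0.03258778 0.00979999 0.10033876]
cl [-0.02370432 -0.05307168  0.066     ]
cr [-0.02373063 -0.02902175  0.066     ]
washer [-0.01787911  0.03587527  0.065     ]
shaft [ 0.00796926 -0.03930999  0.05      ] [0.00102697 0.01765126 0.05      ] [ 0.00115303 -0.10687735  0.05      ]
```

View pics/ov1.png

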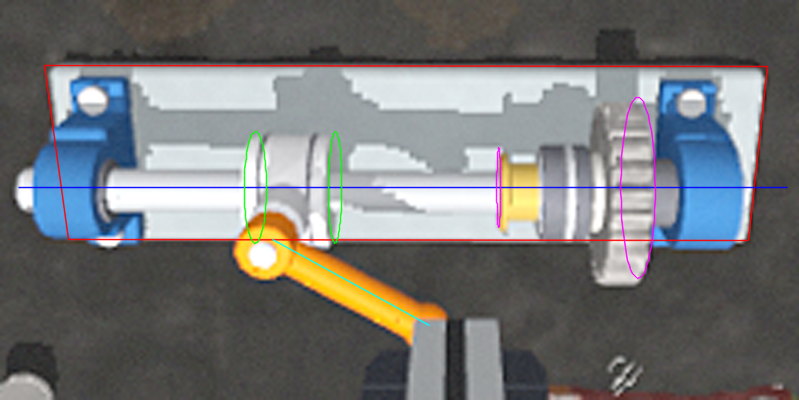

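Run:
```python
from h import *
crop('scene0',215,180,365,275,5.3,'sc2'); crop('side0',300,160,400,260,6,'sd2'); crop('w1',330,230,530,370,4,'w1d')
```

```text
(no output)
```

View pics/sc2.png

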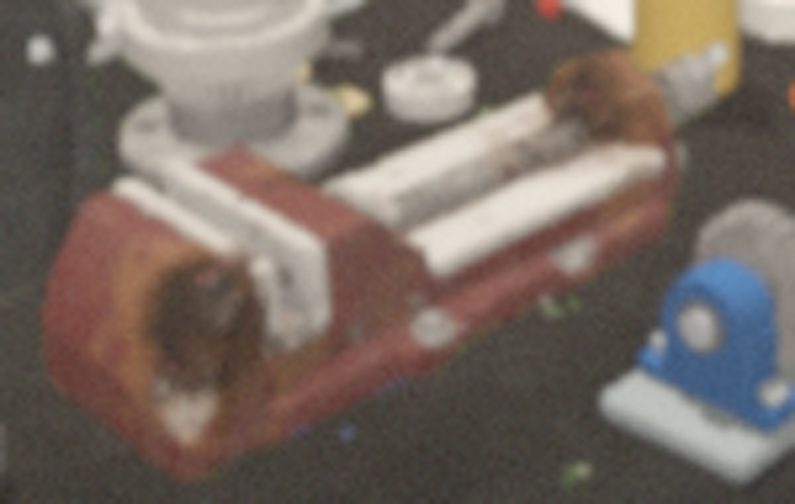

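View pics/sd2.png

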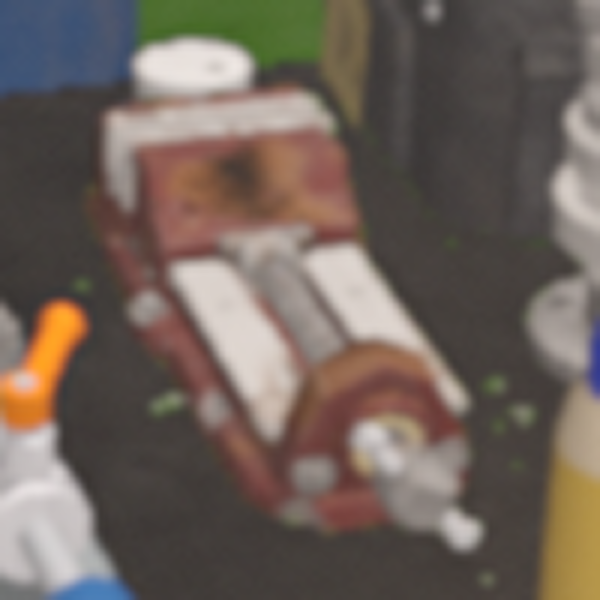

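View pics/w1d.png

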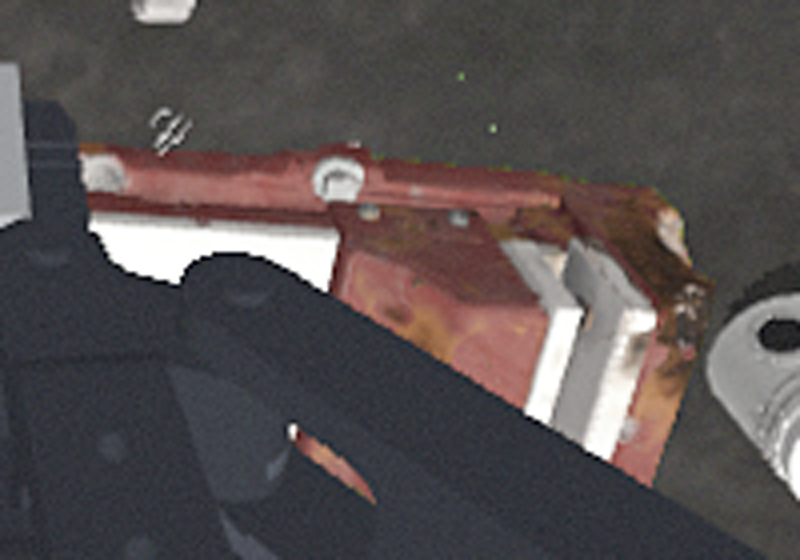

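Run:
```python
from h import *
s2=lambda x,y:(215+x/5.3,180+y/5.3); d2=lambda x,y:(300+x/6,160+y/6); w=lambda x,y:(330+x/4,230+y/4)
print('jaw top',tri(('scene0',s2(325,240)),('w1',w(655,312))))
print('jaw2',tri(('scene0',s2(240,250)),('w1',w(655,312))))
print('brown top',tri(('scene0',s2(600,55)),('side0',d2(380,345))))
print('near rail lower end', tri(('scene0',s2(660,150)),('side0',d2(270,440))))
print('flange',[onz('w1',w(x,y),.01).round(3) for x,y in((90,148),(330,150),(650,185))])
print('handle',tri(('scene0',s2(725,55)),('side0',d2(465,530))))
```

```text
jaw top (array([ 0.55673632, -0.00356281,  0.09908657]), [0.00455948580009763, 0.00455948580009769])
jaw2 (array([0.5793303 , 0.01432583, 0.08491374]), [0.004925478157656838, 0.004925478157656838])
brown top (array([ 0.62320028, -0.23286959,  0.07469732]), [0.0006004860574713083, 0.0006004860574712922])
near rail lower end (array([ 0.57933107, -0.23021654,  0.0373169 ]), [0.0020802451712411676, 0.002080245171241069])
flange [array([ 0.568, -0.164,  0.01 ]), array([ 0.564, -0.074,  0.01 ]), array([0.574, 0.051, 0.01 ])]
handle (array([ 0.62308623, -0.32552112,  0.04274221]), [0.0009422557095083088, 0.0009422557095084999])
```

```bash
cat > to.py <<'E'
from fit import *
from scipy.spatial.transform import Rotation as R
p=np.load('pose.npy')
def tool():
    s=get_state(); q=s['ee_rot']; return s,R.from_quat([q[1],q[2],q[3],q[0]]).as_matrix()
def go(x,y,z):
    s,T=tool(); X=M(p,(x,y,z)); print('world',X.round(4),'shift mm',(1000*T.T@(X-s['position'])).round(1))
def rep():
    s,T=tool(); c,sn=np.cos(p[2]),np.sin(p[2]); d=s['position'][:2]-p[:2]; f=s['contact_force']
    print('t %.2f stand mm'%s['clock'],np.round(1000*np.array([c*d[0]+sn*d[1],-sn*d[0]+c*d[1],s['position'][2]]),1),'F stand',np.round([c*f[0]+sn*f[1],-sn*f[0]+c*f[1],f[2]],1),'M',s['moment'].round(2))
E
python3 -c "
from to import *
rep(); go(.062,.011,.113); s,T=tool(); print(np.degrees(np.arctan2(-T[1,0],-T[0,0])),np.degrees(p[2]))"
```

```text
t 2.20 stand mm [-43.5  18.2 272.8] F stand [ 0.2 -0.2 -0.4] M [-0.01  0.01 -0.02]
world [ 0.5205 -0.2222  0.113 ] shift mm [-105.5   -7.5  159.8]
2.907244422180644 2.802455202472512
```

```bash
python3 -m jog '[-55,-4,20,0,0,0,-105,-7,40,0,0,0,-105,-7,90,0,0,0,-105,-7,130,0,0,0,-105,-7,160,0,0,0,-105,-7,160,0,0,0,-105,-7,160,0,0,0]'
python3 - <<'E'
from to import *
rep(); snap('wrist','w2'); crop('w2',200,180,440,330,3.3,'w2c'); snap('side','sd3'); crop('sd3',250,150,370,260,5.4,'sd3c')
E
```

```text
clock: 3.08
position: [0.5213, -0.2234, 0.1143]
ee_rot: [0.001, -0.025, 1.0, -0.001]
contact_force: [0.4, -0.2, 0.5]
width: -0.0003
t 3.08 stand mm [ 62.8   9.8 114.3] F stand [ 0.4 -0.2  0.5] M [-0.05  0.03 -0.04]
```

View pics/w2c.png

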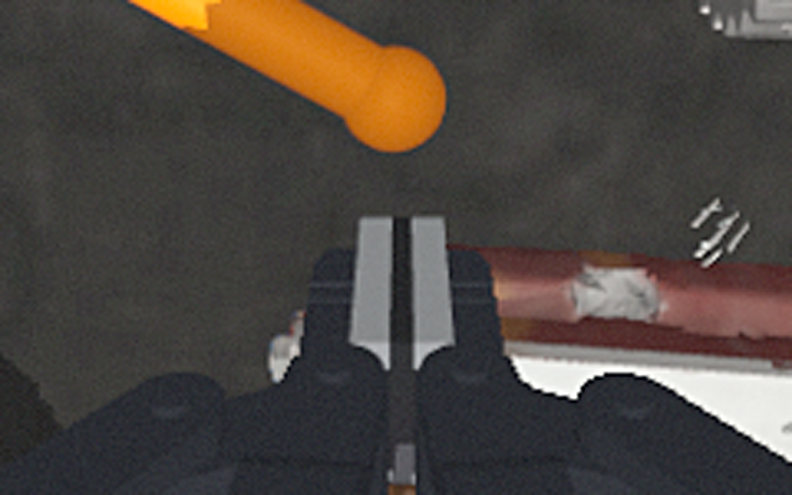

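View pics/sd3c.png

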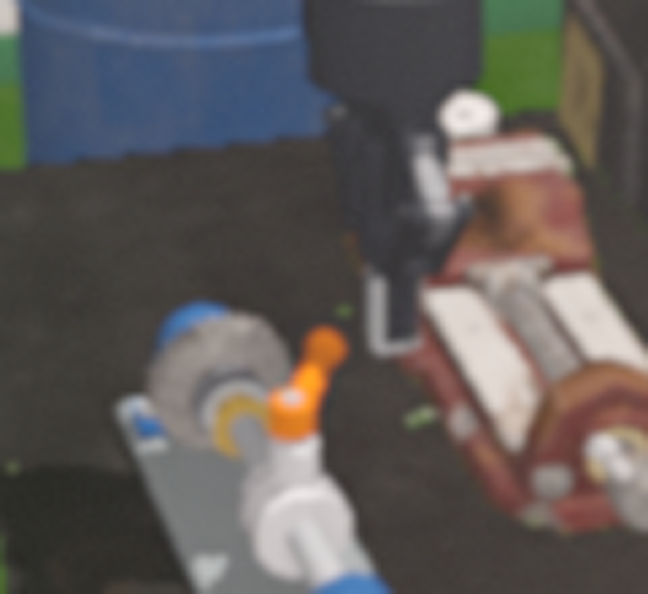

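Run:
```python
from to import *
b=onz('w2',(200+395/3.3,180+97/3.3),.1); c,s=np.cos(p[2]),np.sin(p[2]); d=b[:2]-p[:2]; B=np.array([c*d[0]+s*d[1],-s*d[0]+c*d[1]]); print('ball',B)
for th in np.arange(0,1.26,.1):
    a=.55-th; print(round(th,2),(1000*np.array([.001+.06*np.sin(a)+.019,-.0425+.06*np.cos(a)])).round(1))
```

```text
ball [0.03133464 0.00946231]
0.0 [51.4  8.7]
0.1 [46.1 11.5]
0.2 [40.6 13.9]
0.3 [34.8 15.6]
0.4 [29.  16.8]
0.5 [23.  17.4]
0.6 [17.  17.4]
0.7 [11.  16.8]
0.8 [ 5.2 15.6]
0.9 [-0.6 13.9]
1.0 [-6.1 11.5]
1.1 [-11.4   8.7]
1.2 [-16.3   5.3]
```

```bash
python3 -m jog '[6,0,2,0,0,0,11,0,2,0,0,0,17,2,2,0,0,0,23,4,2,0,0,0,29,6,2,0,0,0,34,7,2,0,0,0]'
python3 - <<'E'
from to import *
rep(); snap('wrist','w3'); crop('w3',200,150,440,300,3.3,'w3c')
E
```

```text
clock: 3.92
position: [0.4857, -0.2182, 0.1107]
ee_rot: [-0.0, -0.025, 1.0, 0.0]
contact_force: [2.6, 2.5, 0.8]
width: -0.0001
t 3.92 stand mm [ 27.5  16.8 110.7] F stand [2.7 2.3 0.8] M [ 0.3  -0.46 -0.02]
```

View pics/w3c.png

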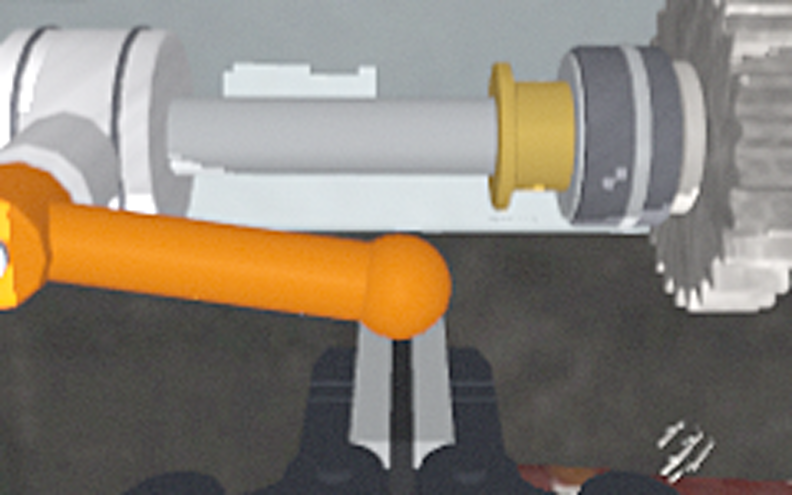

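```bash
python3 -m jog '[7,0.5,-1,0,0,0,13,0,-1,0,0,0,19,-0.5,-1,0,0,0,25,-2,-1,0,0,0,31,-4,-1,0,0,0,36,-7,-1,0,0,0,38,-8,-1,0,0,0]'
python3 - <<'E'
from to import *
rep(); snap('wrist','w4'); crop('w4',200,100,440,280,3.3,'w4c')
E
```

```text
clock: 4.85
position: [0.4478, -0.2281, 0.1115]
ee_rot: [-0.001, -0.024, 1.0, 0.0]
contact_force: [1.1, 3.6, 0.1]
width: -0.0
t 4.85 stand mm [-10.9   8.7 111.5] F stand [1.3 3.6 0.1] M [ 0.55 -0.19 -0.02]
```

View pics/w4c.png

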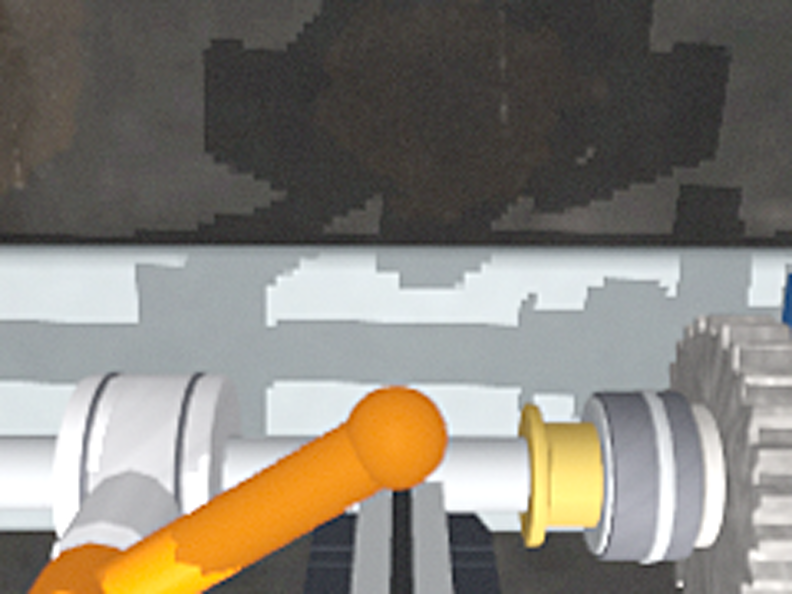

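```bash
python3 -m jog '[3,-2,-1,0,0,0,5,-3,-1,0,0,0,6,-4,-1,0,0,0]'
python3 - <<'E'
from to import *
def inv(b):
    c,s=np.cos(p[2]),np.sin(p[2]); d=b[:2]-p[:2]; return np.array([c*d[0]+s*d[1],-s*d[0]+c*d[1]])
B=inv(onz('w4',(200+398/3.3,100+438/3.3),.1)); print('ball',B,.55-np.arctan2(B[0]-.001,B[1]+.0425))
rep(); snap('wrist','w5'); crop('w5',200,100,440,280,3.3,'w5c')
E
```

```text
clock: 5.28
position: [0.4428, -0.2326, 0.1126]
ee_rot: [0.0, -0.025, 1.0, 0.0]
contact_force: [1.8, 3.5, -1.2]
width: -0.0002
ball [-0.03068777  0.00890052] 1.1024543609598267
t 5.28 stand mm [-16.1   4.4 112.6] F stand [ 2.   3.4 -1.2] M [ 0.66 -0.4   0.05]
```

View pics/w5c.png

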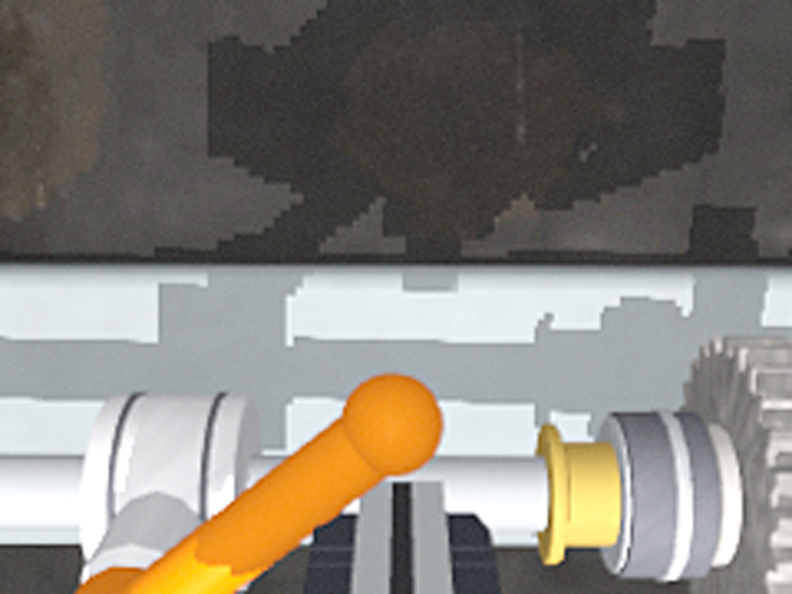

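```bash
python3 -m jog '[-14,0,0,0,0,0,-14,0,-60,0,0,10,-17,-45,-62,0,0,20,-17,-89,-62,0,0,30,-17,-89,-62,0,0,40,-17,-89,-62,0,0,50,-17,-89,-62,0,0,60,-17,-89,-62,0,0,70,-17,-89,-62,0,0,80,-17,-89,-62,0,0,90]'; python3 -m jog '[0,0,0,0,0,0,0,0,0,0,0,0]'
python3 - <<'E'
from to import *
rep(); s,T=tool(); print(T.round(3)); snap('wrist','w6'); snap('scene','sc6'); snap('side','sd6'); crop('sc6',300,100,460,250,4.5,'sc6c')
E
```

```text
clock: 6.58
position: [0.465, -0.3217, 0.1749]
ee_rot: [0.001, 0.691, 0.722, -0.001]
contact_force: [0.6, 0.6, 0.3]
width: 0.0002
clock: 6.82
position: [0.4646, -0.3211, 0.1748]
ee_rot: [0.0, 0.689, 0.725, -0.0]
contact_force: [-0.9, 0.6, 0.3]
width: 0.0001
t 6.83 stand mm [  1.3 -85.  174.8] F stand [-0.9  0.6  0.3] M [ 0.03 -0.02  0.  ]
[[-0.052  0.999  0.   ]
 [ 0.999  0.052 -0.001]
 [-0.001 -0.    -1.   ]]
```

View pics/w6.png

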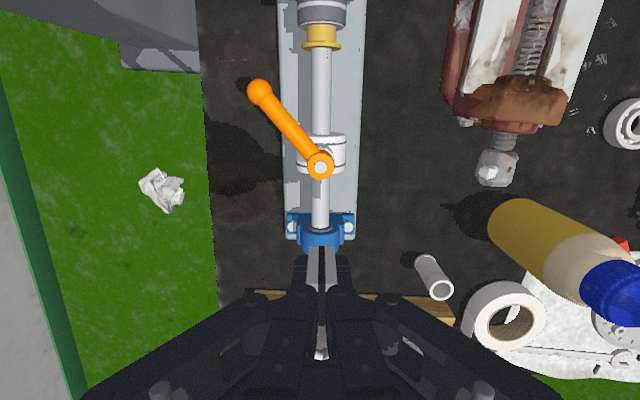

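View pics/sc6c.png

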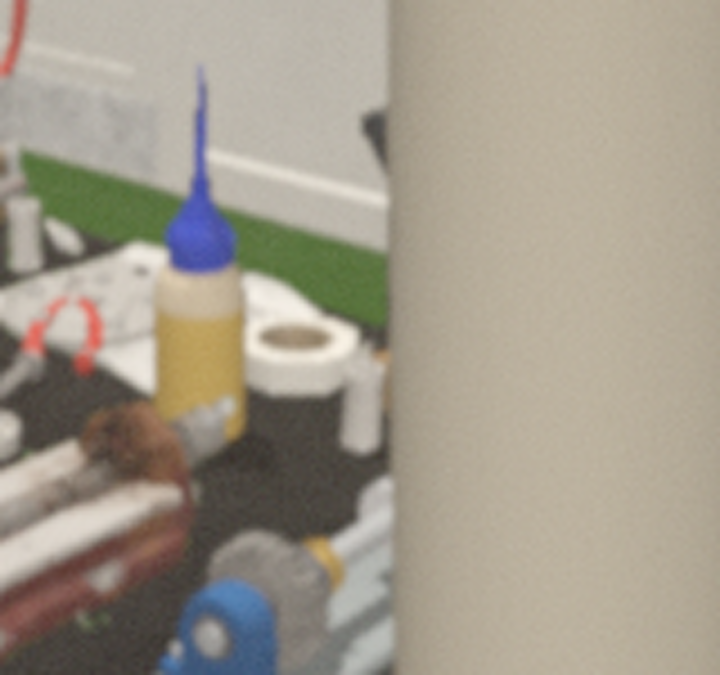

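```bash
python3 -m jog '[0,0,50,0,0,0,0,0,80,0,0,0,0,0,86,0,0,0,0,0,86,0,0,0]'
python3 - <<'E'
from to import *
rep(); snap('wrist','w7'); snap('side','sd7'); crop('sd7',240,170,340,290,5,'sd7c');crop('w7',220,60,420,260,3,'w7c')
E
```

```text
clock: 7.48
position: [0.4646, -0.321, 0.0891]
ee_rot: [0.0, 0.689, 0.724, 0.0]
contact_force: [0.8, -0.9, -0.1]
width: 0.0
t 7.47 stand mm [  1.3 -84.9  89.1] F stand [ 0.8 -1.  -0.1] M [ 0.04  0.04 -0.01]
```

View pics/sd7c.png

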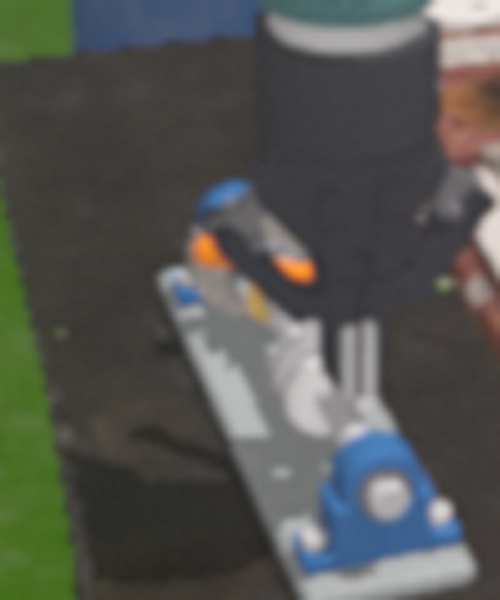

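View pics/w7.png

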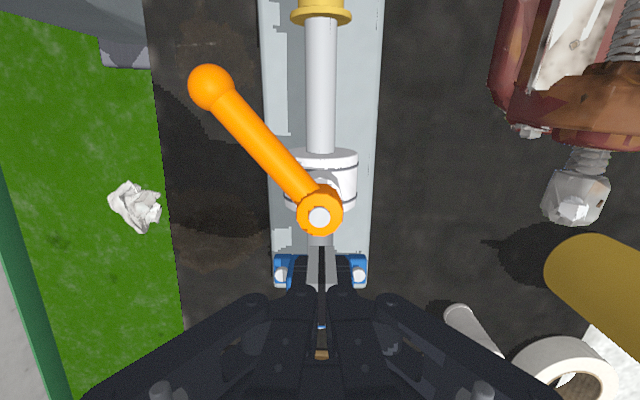

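Run:
```python
from to import *
for dy in(-.011,.011):
  for z in(.064,.070,.076): print(dy,z,((proj('sd7',[M(p,(.0013,-.085+dy,z))])[0]-[240,170])*5).round(0))
crop('sd7',290,225,330,265,15,'sd7d')
```

```text
-0.011 0.064 [358. 415.]
-0.011 0.07 [358. 404.]
-0.011 0.076 [358. 392.]
0.011 0.064 [343. 389.]
0.011 0.07 [343. 377.]
0.011 0.076 [342. 366.]
```

View pics/sd7d.png

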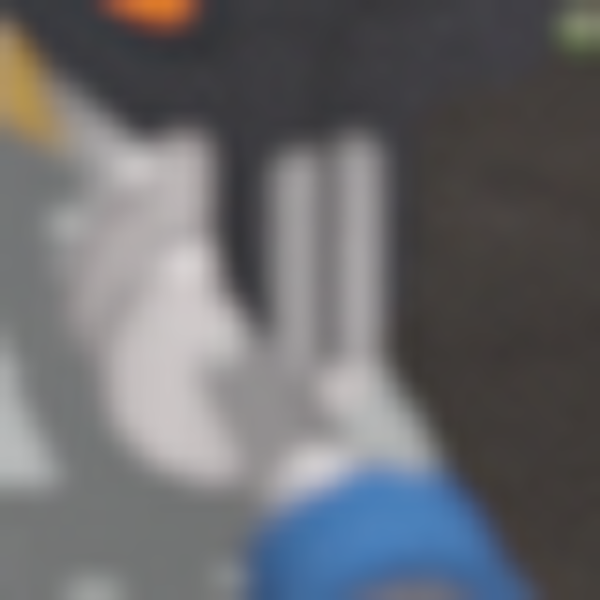

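```bash
python3 -m jog '[0,0,5,0,0,0,0,0,9,0,0,0,0,0,9,0,0,0]'
python3 - <<'E'
from to import *
rep(); snap('side','sd8'); crop('sd8',290,225,330,265,15,'sd8d')
E
```

```text
clock: 7.95
position: [0.464, -0.3205, 0.0795]
ee_rot: [-0.0, 0.69, 0.724, 0.0]
contact_force: [0.2, 0.8, -0.5]
width: 0.0001
t 7.95 stand mm [  0.8 -84.4  79.5] F stand [ 0.2  0.8 -0.5] M [ 0.    0.03 -0.01]
```

View pics/sd8d.png

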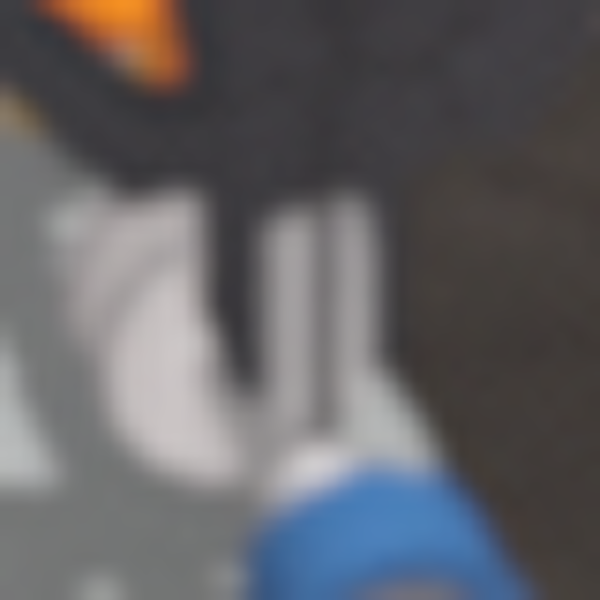

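```bash
python3 -m jog '[6,0,0,0,0,0,12,0,0,0,0,0,15,0,0,0,0,0,18,0,0,0,0,0,21,0,0,0,0,0,24,0,0,0,0,0,24,0,0,0,0,0]'
python3 - <<'E'
from to import *
rep(); snap('wrist','w9')
E
```

```text
clock: 8.88
position: [0.4632, -0.3002, 0.0799]
ee_rot: [0.003, 0.689, 0.725, -0.002]
contact_force: [-2.1, -9.0, -3.5]
width: 0.0002
t 8.88 stand mm [  1.  -64.1  79.9] F stand [-2.5 -8.9 -3.5] M [-1.54  0.38 -0.01]
```

View pics/w9.png

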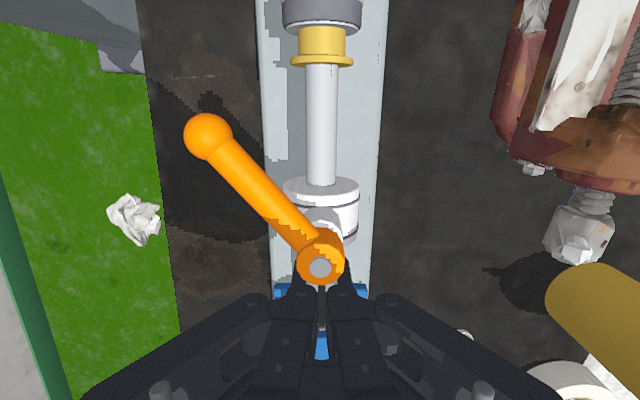

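```bash
cat >> to.py <<'E'
def inv(b):
    c,s=np.cos(p[2]),np.sin(p[2]); d=b[:2]-p[:2]; return np.array([c*d[0]+s*d[1],-s*d[0]+c*d[1]])*1000
E
python3 - <<'E'
from to import *
print('w9 collar front top',inv(onz('w9',(321,178),.071)),'washer top',inv(onz('w9',(321,66),.065)), 'hub',inv(onz('w9',(320,267),.108)))
print('w7 collar front',inv(onz('w7',(321,149),.071)),'hub',inv(onz('w7',(319,217),.108)),'washer top',inv(onz('w7',(321,22),.065)))
crop('w9',250,40,390,320,2.1,'w9c')
E
```

```text
w9 collar front top [  0.78782193 -14.37352276] washer top [ 0.68482057 33.74040911] hub [  0.4633306  -38.76000784]
w7 collar front [  1.20157768 -23.22853056] hub [  0.4323408  -43.44389167] washer top [ 1.17738851 31.67560039]
```

```bash
python3 -m jog '[4,0,0,0,0,0,9,0,0,0,0,0,14,0,0,0,0,0,19,0,0,0,0,0,24,0,0,0,0,0,29,0,0,0,0,0,34,0,0,0,0,0,38,0,0,0,0,0,41,0,0,0,0,0,43,0,0,0,0,0]'; python3 -m jog '[0,0,0,0,0,0]'
python3 - <<'E'
from to import *
rep(); snap('wrist','w10')
E
```

```text
clock: 10.18
position: [0.4613, -0.2574, 0.0799]
ee_rot: [0.003, 0.689, 0.725, -0.002]
contact_force: [-1.6, -10.0, -4.3]
width: 0.0
clock: 10.3
position: [0.4613, -0.2572, 0.0799]
ee_rot: [0.003, 0.689, 0.725, -0.002]
contact_force: [-1.4, -8.6, -3.5]
width: -0.0004
t 10.30 stand mm [  1.2 -21.   79.9] F stand [-1.8 -8.6 -3.5] M [-1.69  0.34  0.06]
```

View pics/w10.png

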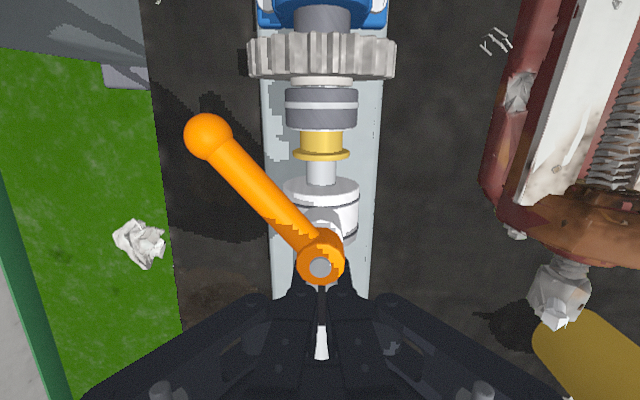

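```bash
python3 - <<'E'
from to import *
print('w10 collar front top',inv(onz('w10',(321,178),.071)),'washer top',inv(onz('w10',(321,149),.065)),inv(onz('w10',(321,158),.065)))
E
python3 -m jog '[3,0,0,0,0,0,6,0,0,0,0,0,9,0,0,0,0,0,9,0,0,0,0,0]'
python3 - <<'E'
from to import *
rep(); snap('wrist','w11'); crop('w11',250,100,390,300,3,'w11c')
E
```

```text
w10 collar front top [ 0.95876371 28.69847632] washer top [ 0.93247813 41.16373215] [ 0.94224568 36.89211773]
clock: 10.85
position: [0.4609, -0.2481, 0.0799]
ee_rot: [0.003, 0.689, 0.725, -0.002]
contact_force: [-1.9, -9.1, -3.3]
width: 0.0
t 10.85 stand mm [  1.2 -11.9  79.9] F stand [-2.3 -9.  -3.3] M [-1.6   0.28 -0.  ]
```

View pics/w11c.png

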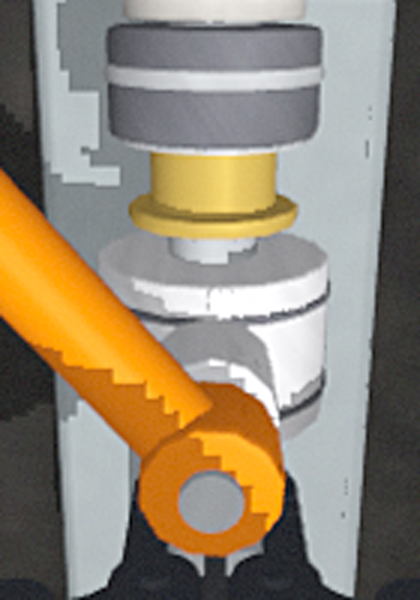

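```bash
cat >> to.py <<'E'
def avg(n=6):
    Y=[];F=[];Mx=[]
    for i in range(n):
        get_image('wrist'); s=get_state(); c,sn=np.cos(p[2]),np.sin(p[2]); d=s['position'][:2]-p[:2]; f=s['contact_force']
        Y.append(1000*(-sn*d[0]+c*d[1]));F.append(-sn*f[0]+c*f[1]);Mx.append(s['moment'][0])
    print('t %.2f y %.2f Fy %.2f±%.2f Mx %.3f'%(s['clock'],np.mean(Y),np.mean(F),np.std(F)/n**.5,np.mean(Mx)))
E
A='from to import *; avg()'
python3 -c "$A"; python3 -m jog '[1,0,0,0,0,0,2,0,0,0,0,0,2,0,0,0,0,0]'|grep force; python3 -c "$A"; python3 -m jog '[1,0,0,0,0,0,2,0,0,0,0,0,2,0,0,0,0,0]' | grep force; python3 -c "$A"
```

```text
t 11.20 y -11.90 Fy -8.83±0.22 Mx -1.548
contact_force: [-2.2, -9.5, -4.6]
t 11.88 y -10.16 Fy -9.29±0.18 Mx -1.654
contact_force: [-1.6, -10.2, -3.4]
t 12.55 y -8.14 Fy -9.68±0.14 Mx -1.667
```

```bash
A='from to import *; avg()'
python3 -m jog '[1,0,0,0,0,0,2,0,0,0,0,0,2,0,0,0,0,0]'|grep force; python3 -c "$A"; python3 -m jog '[1,0,0,0,0,0,1,0,0,0,0,0]' | grep force; python3 -c "$A"
python3 - <<'E'
from to import *
snap('wrist','w12'); crop('w12',250,100,390,300,3,'w12c')
E
```

```text
contact_force: [-2.0, -10.1, -4.0]
t 13.22 y -6.13 Fy -9.17±0.20 Mx -1.668
contact_force: [-3.0, -9.8, -4.4]
t 13.78 y -5.27 Fy -10.18±0.07 Mx -1.727
```

View pics/w12c.png

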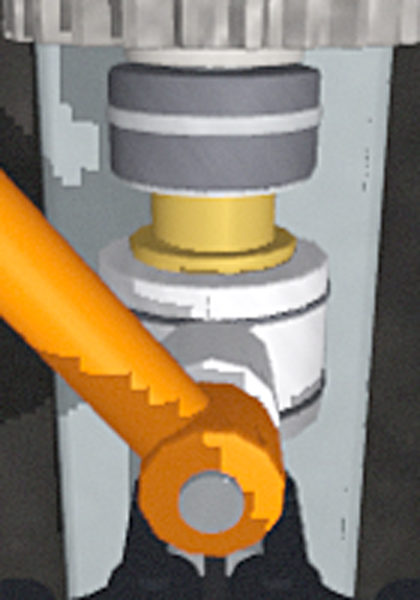

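```bash
A='from to import *; avg()'
python3 -m jog '[1,0,0,0,0,0,1,0,0,0,0,0]'|grep force; python3 -c "$A"; python3 -m jog '[1,0,0,0,0,0,1,0,0,0,0,0]' | grep force; python3 -c "$A"
```

```text
contact_force: [-0.9, -9.1, -4.6]
t 14.38 y -4.30 Fy -9.96±0.21 Mx -1.750
contact_force: [-2.0, -10.1, -5.4]
t 14.93 y -3.30 Fy -9.99±0.09 Mx -1.746
```

```bash
A='from to import *; avg()'
python3 -m jog '[1,0,0,0,0,0,1,0,0,0,0,0]'|grep force; python3 -c "$A"
```

```text
contact_force: [-1.7, -9.8, -4.5]
t 15.47 y -2.29 Fy -10.06±0.16 Mx -1.753
```

```bash
A='from to import *; avg()'
python3 -m jog '[1,0,0,0,0,0,1,0,0,0,0,0]'|grep force; python3 -c "$A"
```

```text
contact_force: [-1.1, -11.3, -4.6]
t 16.02 y -1.29 Fy -9.96±0.24 Mx -1.748
```

```bash
A='from to import *; avg()'
python3 -m jog '[1,0,0,0,0,0,1,0,0,0,0,0]'|grep force; python3 -c "$A"
```

```text
contact_force: [-1.4, -10.5, -4.3]
t 16.57 y -0.30 Fy -10.14±0.07 Mx -1.730
```

```bash
A='from to import *; avg()'
python3 -m jog '[1,0,0,0,0,0,1,0,0,0,0,0]'|grep force; python3 -c "$A"
```

```text
contact_force: [-1.6, -10.7, -4.6]
t 17.12 y 0.50 Fy -10.83±0.21 Mx -1.852
```

```bash
A='from to import *; avg()'
python3 -m jog '[1,0,0,0,0,0,1,0,0,0,0,0]'|grep force; python3 -c "$A"
```

```text
contact_force: [-1.9, -12.0, -5.4]
t 17.68 y 0.92 Fy -12.32±0.18 Mx -2.109
```

```bash
A='from to import *; avg(8)'
python3 -m jog '[1,0,0,0,0,0,1,0,0,0,0,0]'|grep force; python3 -c "$A"
```

```text
contact_force: [-2.0, -14.2, -5.1]
t 18.32 y 1.34 Fy -13.92±0.10 Mx -2.360
```

```bash
python3 -m jog '[-3,0,0,0,0,0,-8,0,0,0,0,0,-16,0,0,0,0,0,-26,0,0,0,0,0,-28,0,0,0,0,0,-28,0,0,0,0,0]'
python3 - <<'E'
from to import *
rep(); snap('wrist','w13'); crop('w13',200,60,440,260,3.3,'w13c')
E
```

```text
clock: 19.08
position: [0.461, -0.2578, 0.0796]
ee_rot: [-0.0, 0.69, 0.724, 0.0]
contact_force: [0.9, -0.2, 0.5]
width: -0.0001
t 19.07 stand mm [  0.9 -21.6  79.6] F stand [ 0.9 -0.2  0.5] M [-0.04  0.   -0.04]
```

View pics/w13c.png

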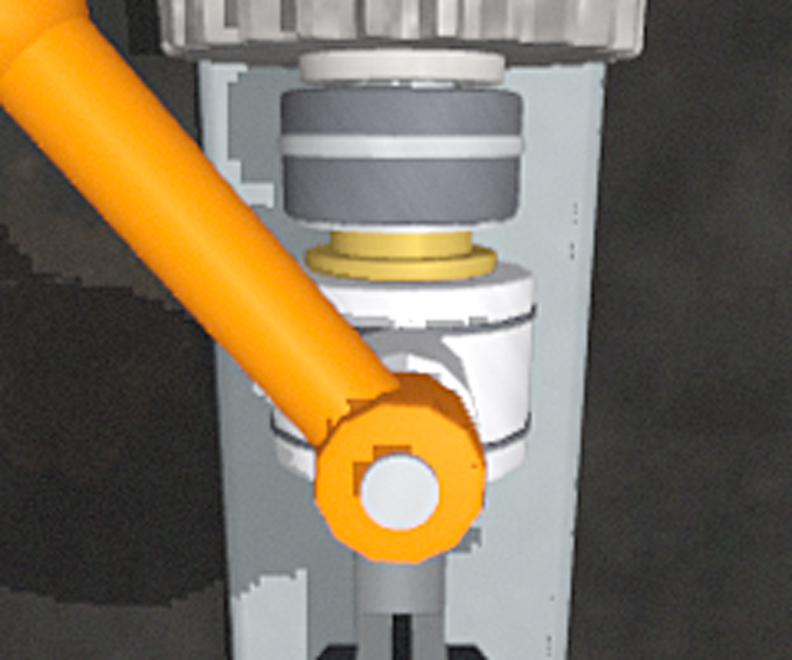

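```bash
python3 -m jog '[0,0,-55,0,0,0,0,0,-100,0,0,-10,40,-30,-100,0,0,-20,80,-60,-100,0,0,-30,95,-67,-100,0,0,-40,95,-67,-100,0,0,-50,95,-67,-100,0,0,-60,95,-67,-100,0,0,-70,95,-67,-100,0,0,-80,95,-67,-100,0,0,-90]'; python3 -m jog '[0,0,0,0,0,0,0,0,0,0,0,0]'
python3 - <<'E'
from to import *
rep(); s,T=tool(); print(T.round(3)); snap('wrist','w14')
E
```

```text
clock: 20.38
position: [0.3893, -0.1657, 0.1797]
ee_rot: [-0.0, -0.028, 1.0, 0.0]
contact_force: [0.3, -0.1, -0.6]
width: 0.0
clock: 20.62
position: [0.3894, -0.1659, 0.1797]
ee_rot: [-0.0, -0.023, 1.0, 0.0]
contact_force: [0.7, -0.6, -0.3]
width: -0.0
t 20.62 stand mm [-66.2  73.7 179.7] F stand [ 0.6 -0.6 -0.3] M [-0.04 -0.02  0.03]
[[-0.999 -0.047 -0.   ]
 [-0.047  0.999  0.   ]
 [ 0.     0.    -1.   ]]
```

View pics/w14.png

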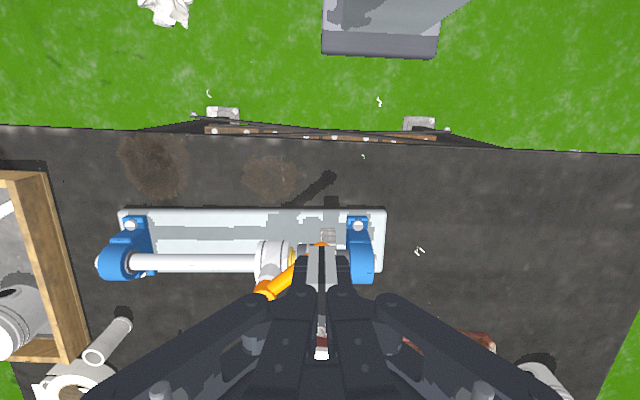

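```bash
python3 -m jog '[0,0,45,0,0,0,0,0,66,0,0,0,0,0,66,0,0,0,0,0,66,0,0,0]'
python3 - <<'E'
from to import *
rep(); snap('wrist','w15'); snap('side','sd15'); crop('sd15',240,150,340,250,6,'sd15c'); crop('w15',200,120,440,300,3.3,'w15c')
E
```

```text
clock: 21.18
position: [0.3902, -0.1665, 0.1144]
ee_rot: [0.001, -0.024, 1.0, -0.0]
contact_force: [-0.4, 0.4, 1.2]
width: -0.0003
t 21.18 stand mm [-65.4  73.  114.4] F stand [-0.4  0.4  1.2] M [-0.01 -0.01 -0.01]
```

View pics/w15c.png

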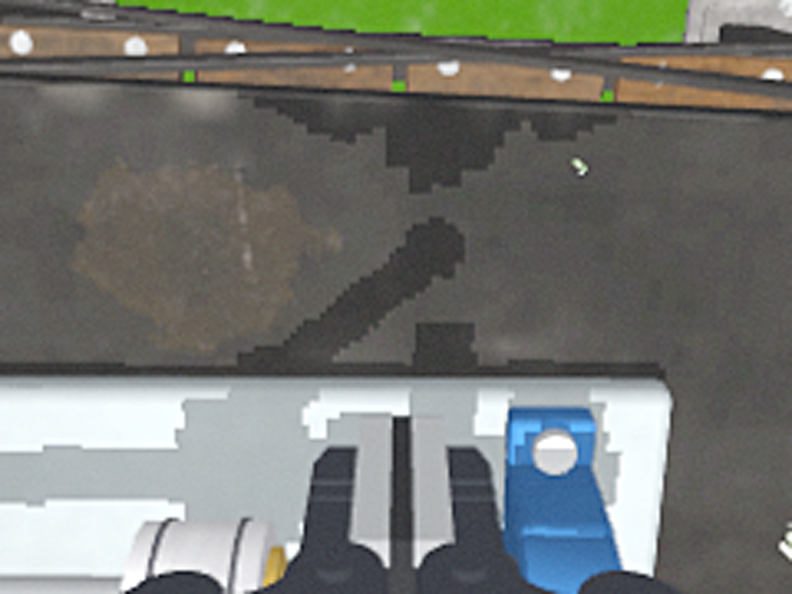

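View pics/sd15c.png

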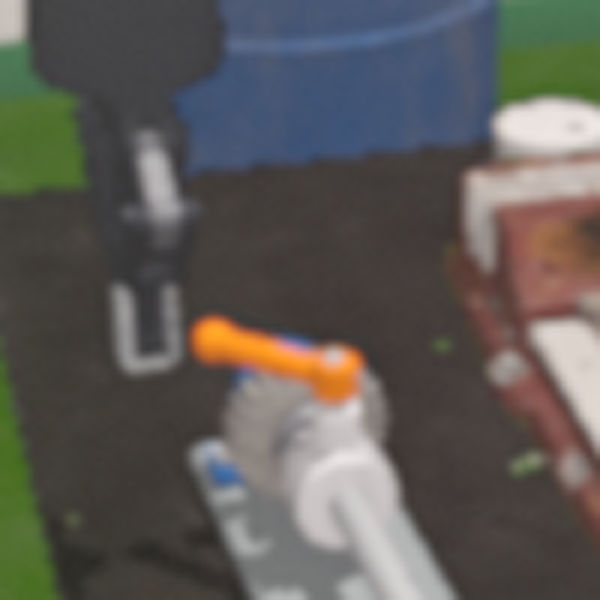

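```bash
python3 -m jog '[-9,2,1,0,0,0,-16,5,1,0,0,0,-23,9,1,0,0,0,-30,11,1,0,0,0,-37,13,1,0,0,0,-44,14,1,0,0,0,-50,14,1,0,0,0,-50,14,1,0,0,0]'
python3 - <<'E'
from to import *
rep(); snap('wrist','w16'); snap('side','sd16'); crop('sd16',240,150,340,250,6,'sd16c'); crop('w16',200,140,440,320,3.3,'w16c')
E
```

```text
clock: 22.28
position: [0.4405, -0.1505, 0.113]
ee_rot: [0.001, -0.025, 1.0, -0.001]
contact_force: [0.3, 0.4, -0.1]
width: 0.0003
t 22.27 stand mm [-14.4  86.6 113. ] F stand [ 0.3  0.4 -0.1] M [-0.01  0.03  0.02]
```

View pics/w16c.png

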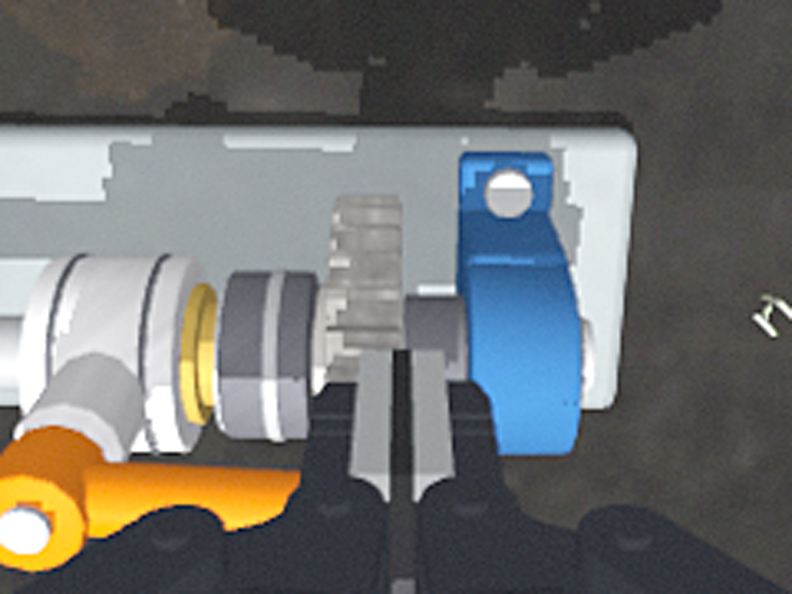

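View pics/sd16c.png

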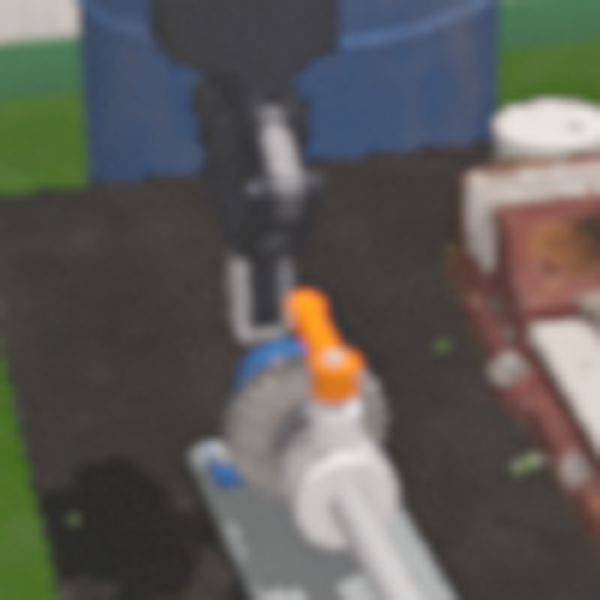

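```bash
python3 -m jog '[-6,0,0,0,0,0,-12,-1,0,0,0,0,-17,-3,0,0,0,0,-21,-5,0,0,0,0,-24,-7,0,0,0,0]'; python3 -c "
from to import *
rep()"
```

```text
clock: 23.0
position: [0.463, -0.1549, 0.1124]
ee_rot: [-0.0, -0.024, 1.0, 0.001]
contact_force: [-2.0, 4.2, -0.1]
width: -0.0001
t 23.00 stand mm [  7.9  81.1 112.4] F stand [-1.8  4.3 -0.1] M [0.51 0.34 0.03]
```

```bash
python3 -m jog '[-2,-1,0,0,0,0,-3,-1.5,0,0,0,0,-3,-1.5,0,0,0,0]'; python3 -c "
from to import *
rep()"; python3 -m jog '[-2,-1,0,0,0,0,-2,-1,0,0,0,0]'; python3 -c "
from to import *
rep()
snap('wrist','w17'); crop('w17',160,140,440,340,2.85,'w17c')"
```

```text
clock: 23.38
position: [0.4661, -0.1568, 0.1125]
ee_rot: [-0.0, -0.025, 1.0, 0.0]
contact_force: [-0.8, 2.7, -1.3]
width: 0.0001
t 23.38 stand mm [ 10.9  79.  112.5] F stand [-0.6  2.8 -1.3] M [0.48 0.31 0.02]
clock: 23.62
position: [0.4673, -0.1573, 0.1124]
ee_rot: [-0.001, -0.025, 1.0, 0.001]
contact_force: [-3.1, 4.1, -0.9]
width: -0.0
t 23.62 stand mm [ 12.   78.5 112.4] F stand [-2.8  4.3 -0.9] M [0.66 0.63 0.04]
```

View pics/w17c.png

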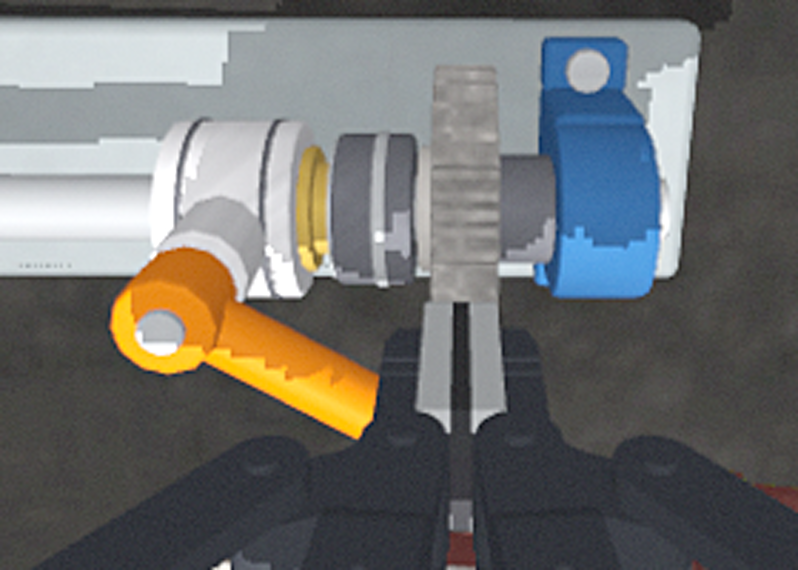

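```bash
python3 -m jog '[-2,-1,0,0,0,0,-2,-1,0,0,0,0]'>/dev/null; python3 -c "
from to import *
rep()"; python3 -m jog '[-2,-1,0,0,0,0,-2,-1,0,0,0,0]'>/dev/null; python3 -c "
from to import *
rep()
snap('wrist','w18'); crop('w18',160,140,440,340,2.85,'w18c')"
```

```text
t 23.93 stand mm [ 12.5  78.3 112.2] F stand [-5.4  5.7  2.5] M [0.83 1.02 0.03]
t 24.18 stand mm [ 12.9  78.2 112. ] F stand [-7.9  6.9  3. ] M [ 1.    1.49 -0.01]
```

View pics/w18c.png

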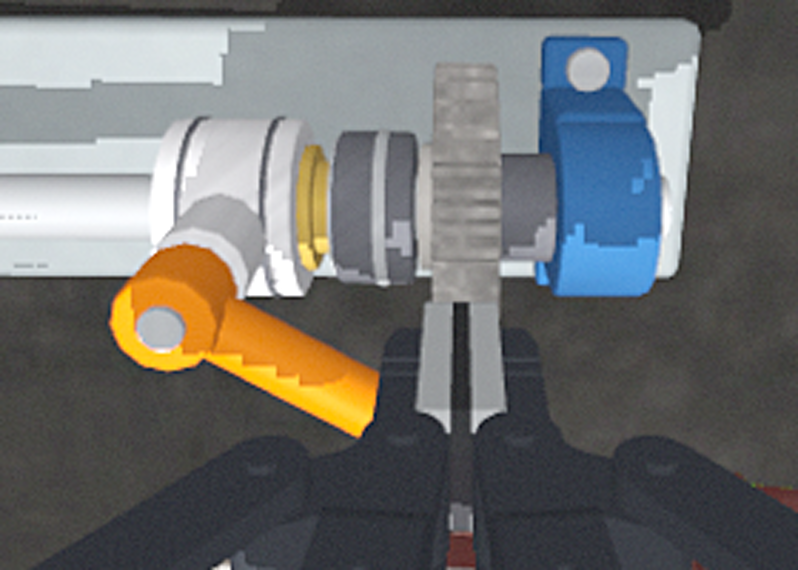

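```bash
python3 -m jog '[3,2,0,0,0,0,8,4,0,0,0,0,20,4,0,0,0,0,40,4,0,0,0,0,40,4,-50,0,0,0,50,-60,-110,0,0,0,60,-70,-140,0,0,0,60,-70,-140,0,0,0,60,-70,-140,0,0,0]'
python3 - <<'E'
from to import *
rep(); snap('wrist','w19'); crop('w19',170,120,430,300,3,'w19c'); snap('side','sd19'); crop('sd19',240,180,440,330,4,'sd19c')
E
```

```text
clock: 25.35
position: [0.4146, -0.2321, 0.2522]
ee_rot: [-0.0, -0.024, 1.0, 0.0]
contact_force: [0.3, -0.2, -0.8]
width: 0.0
t 25.35 stand mm [-44.2   6.4 252.2] F stand [ 0.2 -0.2 -0.8] M [ 0.05  0.01 -0.03]
```

View pics/w19c.png

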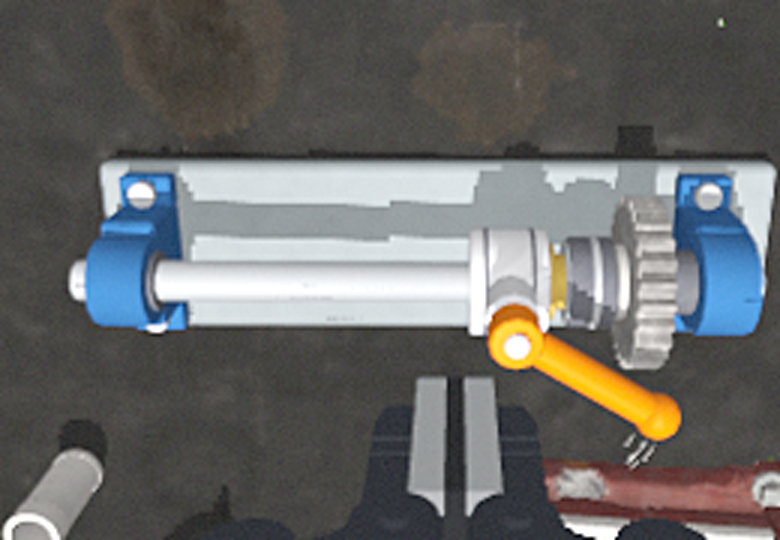

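View pics/sd19c.png

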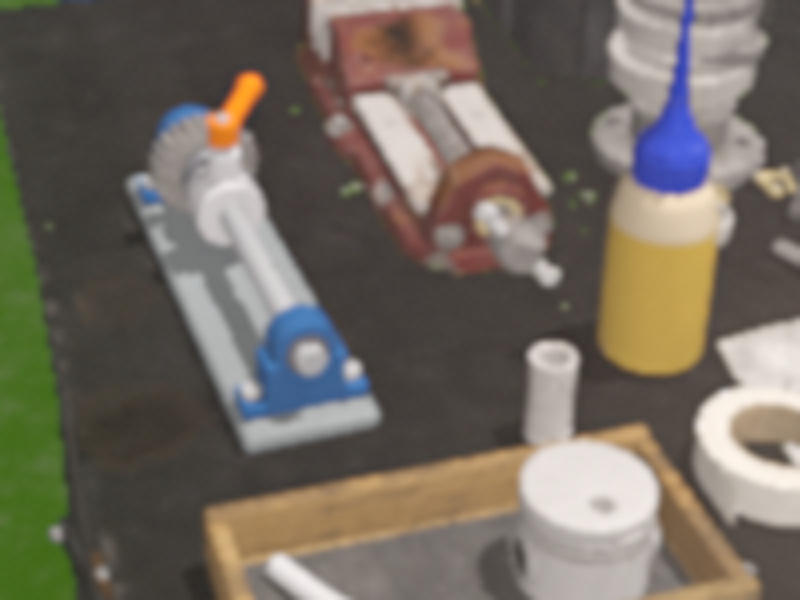

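Run:
```python
from to import *
w=lambda x,y:(170+x/3,120+y/3)
h=inv(onz('w19',w(517,346),.108)); b=inv(onz('w19',w(661,417),.1)); print(h,b,'lever',.55-np.arctan2(b[0]-h[0],b[1]-h[1]))
print('collar front/back top',inv(onz('w19',w(547,232),.066)),inv(onz('w19',w(472,232),.066)))
print(sign_off())
```

```text
[ 1.74960259 28.21902388] [33.57022358 80.75157889] lever 0.005376848604883189
collar front/back top [-24.53444705  41.6343607 ] [-24.56183614  13.81733696]
the job is handed in; nothing more can be done
None
```

The job is done and handed in at about 25 s, with the collar preloaded, the lever tight and the arm clear of the bench.

- **Slackening:** I swung the lever anticlockwise to about 1.18 rad, judged from the finger's position. The last picture measurement, just before the end of that swing, gave 1.10.
- **Preload:** I pushed the collar to the washer. The drag read about 9.3 N on bare shaft and 10.0 N with the washer moving. The spring came in after about 5 mm of free play. I stopped 1 mm past that, at 13.9 N, so the preload is about 3.9 N.
- **Tightening:** I swung the lever clockwise until the force climbed without further movement. The torque there was about 0.5 N m, which puts the lever on its stop.

**Last checks:** With the arm clear and reading no force, the picture gave a lever angle of about 0.005 rad. The collar centre was at about +28 mm along the stand, against 27.3 mm expected, which is within the calibration error. In the last pictures the washer was still held in and the bottle, sleeve and piston were standing where they were.

**Not confirmed:** I took the preload from the push force and travel, and did not measure it again after tightening. Looking at the pictures, the collar did not shift. One side-view estimate of the fingertip height was about 4 mm off the stated nose length. I used the stated length, and the push ran cleanly above the shaft.

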